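Serve a hot boiled egg with the egg tongs

ROBOT

A 6-joint arm with a two-finger parallel gripper is mounted at the origin on a cart in front of the work surface, level with it; the furniture and walls round the work are solid. World frame = base frame: x ahead of the robot, y to its left, z up, the work surface at z = 0. Lengths are in m, angles in rad, forces in N, time in s.
With the tool pointing down it reaches from about 0.325 to 0.875 m from the base axis. Payload 4.4 kg.
Tool frame: the origin (TCP) lies at the very end of the fingers, on their centre line; the grasp point (between the pads) lies 19 mm behind it (arm.hold_point_z is the distance from the TCP to the grasp point, in m); z points along the fingers, y is the direction in which the jaws open and shut (so a half turn about z gives the same grasp; the last joint's range is limited). The gripper opens to 85 mm and grips with 20 to 120 N. Pads are 22 mm wide; open, the fingers measure 114 mm over their backs; the gripper's body (76 mm by 85 mm) begins 54 mm behind the grasp point. The pads swing forward as they close: fully open they stand 13 mm farther back than shut.
Start: joints at [1.056, 0.207, 1.542, -0, 1.393, -0.15], TCP at [0.205, 0.537, 0.231] pointing down, gripper open.
Joint ranges: [-2.73, 2.73], [-0.86, 2.22], [0.23, 2.46], [-1.11, 4.25], [0.08, 2.63], [-2.82, 2.82]. Speed limits (rad/s): [2.79, 2.79, 3.14, 3.14, 3.14, 3.14].

INTERFACE

Orientations are given as a unit quaternion [w, x, y, z].
In Python, from plant import arm gives the robot as it stands. The module is installed in compiled form; this text tells all that it offers.
- The arm moves only by the tool apply_moves, never from a script. Its arguments are lists of equal length, an entry for each row: "fingers": the opening, from 0 (shut) to 1 (fully open); "offset": the shift along the tool's x, y, z in mm, a list of three; "turn": the turn about the tool's z in rad. A call has 1 to 5 rows; each row is the pose to reach, as a shift and turn from the pose commanded when the call began, along the tool's axes at that moment; what a row does not reach only later rows make up. A row lasts 1/8 s, in which the tool goes at most 62.5 mm and 10.7 degrees, less where a joint would pass 70% of its speed; a pose out of reach is approached as far as the arm can. A call with a gripper value outside its range is refused whole. The fingers move at their own pace and stop on an object; "grip_force" is the grip in N (left out, the last holds). Time passes only in rows, so rows that repeat a pose let the fingers close. It gives the time, the measured TCP pose, the force and the opening at its end, in the units of the state.
- arm.state(): the state, without advancing time (a new reading comes with each control period).
- arm.read_camera(name): name is "scene" or "side" or "wrist"; returns (picture, depth): 384x512x3 uint8, blue, green, red; 384x512 float32, m along the optical axis (not along the pixel's ray), 0 where there is no reading.
- arm.get_calibration(name): a dict with "camera_matrix" (3x3 intrinsics, pixels), "xyz" and "orientation" of the camera in the world. Camera axes: x right, y down, z forward; pixel columns grow to the right and rows downward; lengths in m; the calibration is good to about 2 mm. The wrist camera is an equidistant fisheye: a pixel r from the principal point sees the ray r / f radians off the axis. A picture is of the moment at which its call begins: read the wrist's pose just before it. get_calibration takes no time and is no camera call; for the wrist camera it gives the pose at the moment of the call.
- arm.hand_in(): hands the job in, once; it reports no verdict.
The state is a dict: "time_s": time; "joint_pos": joint angles; "joint_velocities": joint speeds; "joint_efforts": joint torques, N m; "tcp_pos": TCP position; "tool_rot": TCP orientation; "contact_force": force on the tool from outside, world axes, zero at the start; "torque": the same for the moment, N m; "opening": finger opening in m.
Only numpy, scipy, OpenCV 4.12 (cv2) and the standard library are available. Lean on these libraries where they do the work, as an engineer would, in place of code of your own. Each camera call takes 0.05 s, during which the arm holds its last target. There are 200 camera calls.

TASK

Breakfast: stand the egg cup upright on the raised seat in the middle of the egg plate, its foot inside the lip, and let go of it. Then take the egg tongs, close their loops on the hot boiled egg in the wooden rack - touch the egg with the tongs only, and do not knock over or shift the other things - and lift it out. Finish while holding it still in the tongs a few centimetres above the egg cup, centred over it and touching nothing but the tongs, so that it drips dry; do not set it down or let go.

Things in the scene. Friction and masses are not known exactly. Their poses are not given: they have to be found in the camera images.
- egg_cup: white ceramic egg cup, 62 mm tall, flat round foot 40 mm across, narrow stem (18 mm), bowl from 30 to 62 mm above the foot; the bowl is 53 mm across outside at the rim and 52 mm or more from 48 mm up, so it can be gripped across the bowl from above. 90 g. Starts upright on the worktop. Origin: centre of the underside of the foot, z axis up through the rim.
- egg_plate: round white egg plate, 150 mm across, 13 mm high at its rim, with a raised round seat in the middle. Loose, 450 g. Origin: centre of its underside, z up.
- plate_seat (a point): centre of the plate's raised seat, on the flat where the egg cup's foot stands, 18 mm above the worktop; a lip 3.4 mm high and 47 mm across inside surrounds it (56 mm across outside), so the cup's foot has about 3.5 mm play all round.
- egg_rack: pale wooden egg rack for two, 66 mm (its x) by 134 mm (its y) and 42 mm high, with two 34 mm holes in its top at y = -32 and +32 mm of its own frame; the egg stands in one, the other is empty. Loose, 350 g. Origin: centre of its underside, z up.
- egg: brown hen's egg, rigid, 44 mm across and 56 mm tall, 56 g, standing on end in a hole of the rack, with its middle about 60 mm above the worktop and 18 mm above the rack's top. Origin: its middle (28 mm from either end), z along its length, up at the start.
- tongs: egg tongs of bent steel wire, 64 g, 219 mm long, 28.5 mm high, lying flat: coil spring at the back, a black ribbed grip on each of the two arms, a 28 mm upright wire loop at each arm's end that cradles the egg's side. Origin: on the worktop under the middle between the grips; x points to the loops, y to the left arm, z up. Coil at x = -95 mm (28.5 mm high), loops' centres at x = +100 mm.
- tongs_grip (a point): middle between the two grips, 14 mm above the tongs' underside, where the gripper squeezes across both (along the tongs' y). Grips: x = -40 to +35 mm, 4 to 24 mm up; about 47 mm wide outside when open (44 at the rear end, 50 at the front), 32 mm when closed on the egg, sides then parallel. The tongs balance there. Springs push each grip out with 6 N when open, 10 N when closed on the egg.
- tongs_tips (a point): middle between the two loops, 14 mm above the tongs' underside, 100 mm ahead of the tongs' origin. Open, the gap between the loops is about 69 mm; squeezed to 43 mm at the grips the tongs stay in the gripper and the gap is about 60 mm, so they still pass down over the 44 mm egg. To hold the egg, squeeze the grips with 25 to 40 N.
- egg_timer: wind-up kitchen timer, red and white, 63 mm across, 54 mm tall, a bystander; origin under its centre.
- salt_shaker: glass salt shaker with a grey cap, 44 mm across, 90 mm tall, a bystander; origin under its centre.
- teaspoon: teaspoon with a red handle, 132 mm long, 11 mm high, a bystander; origin under its centre.
- cup_floral: white teacup with a flower pattern, 90 by 119 mm with its handle, 64 mm tall, a bystander; origin under its centre.
Not all that is in view belongs to the job. What is shaped like the egg_cup but green or purple is not meant.

How it is judged:
On the way, in this order (a step that is already met when the one before it is completed fails the run):
1. the egg cup stands on the plate's seat, let go (horizontal distance between egg_cup and plate_seat below 0.006 m and z of egg_cup in the frame of plate_seat below 0.003 m and angle between egg_cup's own z axis and vertical below 0.08 rad and contact force between egg_cup and the fingers below 0.1 N), for 0.2 s.
2. the tongs, held in the gripper, lift the egg clear of the rack (z of egg in the frame of egg_rack above 0.08 m and contact force between egg and tongs above 1 N and contact force between tongs and the fingers above 1 N and contact force between egg and egg_rack below 0.05 N), for 0.2 s.
At the end, for the whole second after the job is handed in: Ends holding: gripped tongs press on the egg (over 1 N); it is still and touches nothing else, within 20 mm of the cup's axis, 93 to 170 mm above the cup's foot; the cup is upright, foot down inside the seat's lip (6 mm, 0.08 rad); plate and rack within 40 mm of their start (horizontal distance between egg and egg_cup below 0.02 m and z of egg in the frame of egg_cup between 0.093 and 0.17 m and linear speed of egg below 0.03 m/s and contact force between egg and tongs above 1 N and contact force between tongs and the fingers above 1 N and contact force between egg and the arm below 0.05 N and contact force between egg and the fingers below 0.05 N and contact force between each of egg, tongs and egg_cup below 0.05 N and contact force between tongs and egg_plate below 0.05 N and horizontal distance between egg_cup and plate_seat below 0.006 m and z of egg_cup in the frame of plate_seat below 0.003 m and angle between egg_cup's own z axis and vertical below 0.08 rad and distance of each of egg_plate, egg_rack from where it was at the start of the episode below 0.04 m); the arm keeps its last pose, push and grip.
It fails at once if the gripper or arm touches the egg (contact force between egg and the fingers above 0.3 N or contact force between egg and the arm above 0.3 N).
It fails at once if a bystander is shifted by more than 30 mm or knocked over (distance of any of egg_timer, salt_shaker, teaspoon, cup_floral from where it was at the start of the episode above 0.03 m or angle between any of salt_shaker, egg_timer's own z axis and vertical above 0.5 rad).
It fails at once if the egg falls on the worktop (height (world z) of egg below 0.045 m).
It also fails if it takes over 61 s, if anything falls off the work surface, if the arm or the gripper's body presses on something with over 40 N, if the wrist force passes 120 N, or if a joint passes its speed limit or range.

## Working session

There is one attempt and no reset: what is moved stays moved. The work goes in short steps, Python scripts to look and compute and a tool call to move; the robot and the scene stay as the last step left them, time stands still between calls to the robot, and variables do not carry over. Pictures are saved under pics/ and viewed, about 8 in all and at most 12, crops included, and the job is handed in when it is done.

Besides the shell and the picture viewer there is one more tool, called as name([rows], argument=value, ...), one row to a line, values as JSON. apply_moves: Moves the arm, as the interface text tells. Its arguments: {"type":"object","properties":{"fingers":{"type":"array","items":{"type":"number"}},"offset":{"type":"array","items":{"type":"array","items":{"type":"number"}}},"turn":{"type":"array","items":{"type":"number"}},"grip_force":{"type":"number"}},"required":["fingers","offset","turn"]}

```bash
mkdir -p pics; cat > h.py <<'E'
import numpy as np, cv2
from scipy.spatial.transform import Rotation as R
from plant import arm
def rot(q): return R.from_quat([q[1],q[2],q[3],q[0]]).as_matrix()
def cloud(name):
    c=arm.get_calibration(name); im,d=arm.read_camera(name)
    K=np.array(c["camera_matrix"]); v,u=np.mgrid[0:d.shape[0],0:d.shape[1]]
    x=(u-K[0,2])/K[0,0]; y=(v-K[1,2])/K[1,1]
    if name=="wrist":
        r=np.hypot(x,y); s=np.where(r>1e-9,np.tan(np.minimum(r,1.5))/np.maximum(r,1e-9),1); x=x*s;y=y*s
    P=np.stack([x*d,y*d,d],-1)@rot(c["orientation"]).T+np.array(c["xyz"])
    P[d==0]=np.nan
    return im,d,P
E
python3 - <<'E'
from h import *
for n in("scene","side"):
    im,d,P=cloud(n); cv2.imwrite(f"pics/{n}0.png",im); np.save(f"{n}0.npy",P)
    c=arm.get_calibration(n);print(n,c["xyz"],c["camera_matrix"])
print(arm.state(), arm.hold_point_z)
a=cv2.imread("pics/scene0.png")
cv2.imwrite("pics/s_big.png",cv2.resize(a,(800,600),interpolation=cv2.INTER_CUBIC))
E
```

```text
scene [-0.40776966 -0.48123321  0.61345666] [[433.63782516   0.         253.99921183]
 [  0.         433.63782516 188.41146719]
 [  0.           0.           1.        ]]
side [-0.01513249  1.20572887  0.79067284] [[454.30250241   0.         258.11252163]
 [  0.         454.30250241 189.82044244]
 [  0.           0.           1.        ]]
{'time_s': 0.1, 'joint_pos': array([ 1.05649755e+00,  2.07368571e-01,  1.54279999e+00, -8.05601530e-07,
        1.39350234e+00, -1.50499400e-01]), 'joint_velocities': array([-0.00040484, -0.00222512, -0.00068687,  0.00055565,  0.00314191,
       -0.00023335]), 'joint_efforts': array([ 5.09782058e-05, -3.84090972e+01, -2.92550236e+01, -2.84353882e-05,
        4.83333104e-03,  4.38334484e-05]), 'tcp_pos': array([0.20427431, 0.53676676, 0.23022795]), 'tool_rot': array([-3.38704270e-04,  1.80898079e-01,  9.83501299e-01, -9.82375831e-04]), 'contact_force': array([-0.32174144,  0.61800344,  0.07272312]), 'torque': array([-0.03512214, -0.03093271,  0.02258836]), 'opening': 0.08511397137259813} 0.0187
```

View pics/s_big.png

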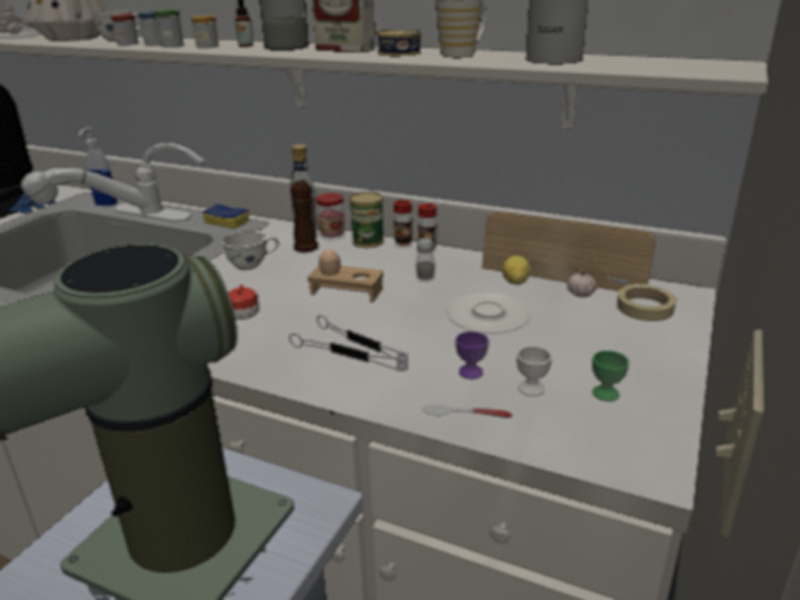

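View pics/side0.png

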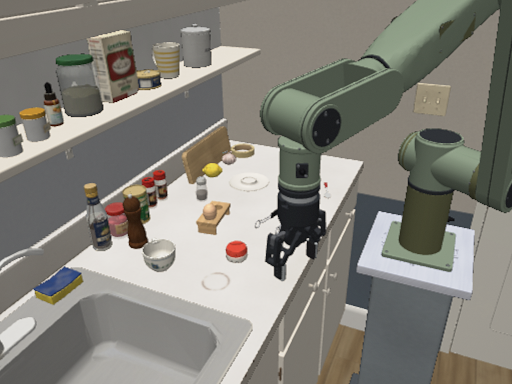

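The scene shows three cup-shaped things (800x600 pixels): purple (472,355), white (533,370) and green (608,375). I choose the white one. The plate seat is at (488,310), the egg at (329,263) in the rack at (346,280), the tongs span from (293,342)/(322,323) to the coil at (402,360), the salt is at (425,260), the teaspoon at (466,411), the timer at (243,300) and the floral cup at (247,250).

```bash
python3 - <<'E'
from h import *
P=np.load("scene0.npy"); im=cv2.imread("pics/scene0.png")
def box(u0,v0,u1,v1,zmin,zmax=.2):
    q=P[int(v0*.64):int(v1*.64)+1,int(u0*.64):int(u1*.64)+1].reshape(-1,3); q=q[np.isfinite(q[:,0])]
    return q[(q[:,2]>zmin)&(q[:,2]<zmax)]
def rep(n,q): print(n,len(q),"min",q.min(0).round(3),"max",q.max(0).round(3),"mean",q.mean(0).round(3))
rep("cup rim",box(512,343,556,400,.05)); rep("cup",box(512,343,556,400,.005))
rep("purple",box(452,330,492,380,.005));rep("green",box(588,348,632,402,.005))
rep("plate",box(440,290,535,335,.004)); rep("seat",box(465,295,510,322,.0155))
rep("egg",box(315,245,343,277,.05)); rep("rack",box(303,258,388,302,.03,.047))
rep("timer",box(230,285,262,320,.01)); rep("salt",box(412,236,438,282,.01))
rep("coil",box(393,345,412,372,.012)); rep("gripA",box(328,340,372,364,.01)); rep("gripB",box(345,328,383,352,.01))
rep("loopA",box(285,332,303,350,.006)); rep("loopB",box(313,315,330,331,.006)); rep("spoon",box(420,400,515,420,.003))
rep("table",box(560,400,640,440,-.05,.05))
q=box(303,258,388,302,.036,.047)[:,:2].astype(np.float32); print(cv2.minAreaRect(q))
big=cv2.resize(im[195:265,170:375],None,fx=3.9,fy=3.9,interpolation=cv2.INTER_CUBIC); cv2.imwrite("pics/crop1.png",big)
E
```

```text
cup rim 233 min [ 0.419 -0.32   0.05 ] max [ 0.476 -0.269  0.065] mean [ 0.446 -0.294  0.057]
cup 513 min [ 0.419 -0.32   0.005] max [ 0.476 -0.269  0.065] mean [ 0.445 -0.295  0.043]
purple 496 min [ 0.426 -0.22   0.005] max [ 0.578 -0.153  0.064] mean [ 0.457 -0.194  0.04 ]
green 549 min [ 0.45  -0.426  0.005] max [ 0.506 -0.374  0.064] mean [ 0.476 -0.4    0.043]
plate 1126 min [ 0.458 -0.238  0.004] max [ 0.707 -0.09   0.064] mean [ 0.626 -0.165  0.013]
seat 184 min [ 0.601 -0.193  0.016] max [ 0.7   -0.138  0.024] mean [ 0.63  -0.165  0.019]
egg 177 min [0.593 0.133 0.051] max [0.628 0.175 0.088] mean [0.607 0.15  0.07 ]
rack 496 min [0.578 0.053 0.03 ] max [0.663 0.193 0.047] mean [0.613 0.114 0.04 ]
timer 292 min [0.442 0.231 0.01 ] max [0.496 0.285 0.056] mean [0.463 0.249 0.035]
salt 353 min [ 0.712 -0.019  0.01 ] max [0.913 0.105 0.091] mean [0.746 0.007 0.047]
coil 75 min [ 0.408 -0.099  0.012] max [ 0.436 -0.066  0.03 ] mean [ 0.418 -0.088  0.022]
gripA 212 min [ 0.404 -0.043  0.01 ] max [0.454 0.046 0.027] mean [ 0.419 -0.002  0.017]
gripB 181 min [ 0.405 -0.047  0.01 ] max [0.462 0.039 0.027] mean [ 0.441 -0.005  0.019]
loopA 29 min [0.406 0.09  0.007] max [0.412 0.121 0.028] mean [0.409 0.104 0.019]
loopB 31 min [0.474 0.074 0.007] max [0.487 0.108 0.028] mean [0.48  0.091 0.017]
spoon 227 min [ 0.319 -0.284  0.003] max [ 0.395 -0.163  0.013] mean [ 0.349 -0.223  0.007]
table 1351 min [ 0.347 -0.462 -0.003] max [ 0.484 -0.342  0.005] mean [ 0.413 -0.404  0.   ]
((0.6197946667671204, 0.12318255007266998), (0.07537955045700073, 0.13513925671577454), 7.51649284362793)
```

View pics/crop1.png

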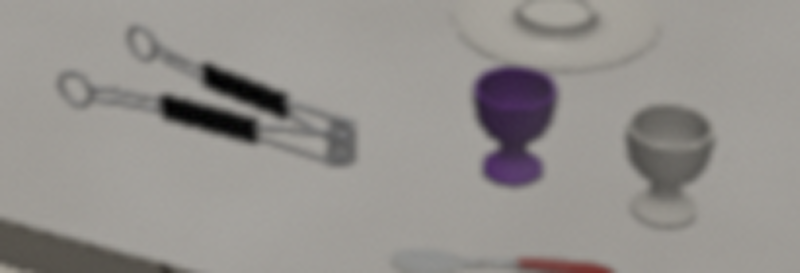

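The crop confirms the choice: white cup at crop (665,165), purple at (513,125). The measured heights agree with those given: rim 0.064, seat 0.018, egg top 0.088, rack top 0.042.

```bash
cat >> h.py <<'E'
def go(x,y,z,yaw=None):
    s=arm.state(); Rt=rot(s["tool_rot"]); o=Rt.T@(np.array([x,y,z])-s["tcp_pos"])*1000
    j=np.degrees(np.arctan2(Rt[1,1],Rt[0,1])); t=0
    if yaw is not None: t=-((yaw-j+90)%180-90)
    print("offset",o.round(1),"turn",round(float(np.radians(t)),3),"jawyaw",round(float(j),1),"q6",s["joint_pos"][5].round(2),"t",round(s["time_s"],2))
E
python3 -c "
from h import *
go(.4475,-.2945,.16)"
```

```text
offset [-523.1 -690.2   71.5] turn 0.0 jawyaw 69.2 q6 -0.15 t 0.1
```

apply_moves([
  [-35,-46,5],
  [-72,-95,10],
  [-108,-143,15],
  [-144,-191,20],
  [-180,-239,25],
], fingers=[1,1,1,1,1], turn=[0,0,0,0,0])

```text
time_s: 0.72
tcp_pos: [0.2877, 0.2481, 0.2058]
tool_rot: [0.0, 0.18, 0.984, -0.0]
contact_force: [1.2, 0.5, 0.4]
opening: 0.0853
```

apply_moves([
  [-35,-46,5],
  [-72,-95,10],
  [-108,-143,15],
  [-144,-191,20],
  [-180,-239,25],
], fingers=[1,1,1,1,1], turn=[0,0,0,0,0])

```text
time_s: 1.35
tcp_pos: [0.371, -0.0394, 0.1812]
tool_rot: [0.0, 0.181, 0.983, 0.0]
contact_force: [1.5, -0.2, 0.3]
opening: 0.0854
```

```bash
python3 -c "
from h import *
go(.4475,-.2945,.16);print(arm.state()['tcp_pos'])"
```

```text
offset [-162.4 -211.1   21.2] turn 0.0 jawyaw 69.1 q6 -1.55 t 1.35
[ 0.37099738 -0.0393894   0.18115307]
```

apply_moves([
  [-36,-47,5],
  [-73,-95,9],
  [-109,-142,13],
  [-146,-190,17],
  [-163,-211,21],
], fingers=[1,1,1,1,1], turn=[0,0,0,0,0])

```text
time_s: 1.98
tcp_pos: [0.4485, -0.2958, 0.1598]
tool_rot: [0.0, 0.182, 0.983, -0.0]
contact_force: [0.1, -0.3, 0.1]
opening: 0.0854
```

```bash
python3 - <<'E'
from h import *
im,d,P=cloud("wrist"); cv2.imwrite("pics/w1.png",im); np.save("w1.npy",P)
print(arm.state()["tcp_pos"],arm.get_calibration("wrist"))
E
```

```text
[ 0.44895825 -0.29787218  0.1593886 ] {'camera_matrix': array([[297.31863964,   0.        , 252.25117516],
       [  0.        , 297.31863964, 197.13075039],
       [  0.        ,   0.        ,   1.        ]]), 'xyz': array([ 0.38529032, -0.27280256,  0.30062008]), 'orientation': array([0.11087727, 0.81679131, 0.56118777, 0.07500985])}
```

View pics/w1.png

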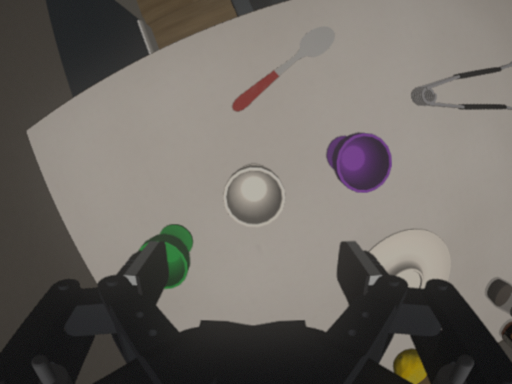

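The wrist view shows the white cup's rim at (254,196), with purple at (362,162) and green at (175,258) well apart from it. The plate seat is at (408,275).

```bash
cat >> h.py <<'E'
from scipy.optimize import least_squares
def circ(q,r=None):
    c0=np.median(q,0)
    if r: f=lambda p:np.hypot(q[:,0]-p[0],q[:,1]-p[1])-r; p0=c0
    else: f=lambda p:np.hypot(q[:,0]-p[0],q[:,1]-p[1])-p[2]; p0=[*c0,.03]
    s=least_squares(f,p0,loss="soft_l1",f_scale=.001); return s.x.round(4),np.std(s.fun).round(4),len(q)
def pts(P,c,rad,z0,z1):
    q=P.reshape(-1,3); q=q[np.isfinite(q[:,0])]
    return q[(q[:,2]>z0)&(q[:,2]<z1)&(np.hypot(q[:,0]-c[0],q[:,1]-c[1])<rad)][:,:2]
E
python3 - <<'E'
from h import *
for n in("w1","scene0"):
    P=np.load(n+".npy")
    print(n,"rim",circ(pts(P,(.447,-.295),.04,.0595,.068)),"med z",np.nanmax(P[...,2][(np.hypot(P[...,0]-.447,P[...,1]+.295)<.035)]))
    print("lip",circ(pts(P,(.632,-.165),.034,.0195,.03)),"plate",circ(pts(P,(.632,-.165),.085,.0115,.016)))
    print("purple",circ(pts(P,(.457,-.19),.04,.0595,.068)))
go(.4475,-.2945,.09)
E
```

```text
w1 rim (array([ 0.4473, -0.2936,  0.0247]), np.float64(0.0009), 611) med z 0.26265238609556657
lip (array([ 0.6309, -0.1641,  0.0254]), np.float64(0.001), 65) plate (array([ 0.5963, -0.1347,  0.0379]), np.float64(0.0142), 310)
purple (array([ 0.4523, -0.1941,  0.0247]), np.float64(0.0009), 562)
scene0 rim (array([ 0.447 , -0.2941,  0.025 ]), np.float64(0.0014), 88) med z 0.06496761368331971
lip (array([ 0.6306, -0.1645,  0.0249]), np.float64(0.006), 72) plate (array([ 0.6325, -0.164 ,  0.07  ]), np.float64(0.017), 252)
purple (array([ 0.4524, -0.1944,  0.0247]), np.float64(0.0014), 75)
offset [ 2.7  2.8 69.4] turn 0.0 jawyaw 69.0 q6 -1.95 t 2.02
```

apply_moves([
  [1,2,40],
  [2,3,65],
  [2,3,65],
], fingers=[1,1,1], turn=[0,0,0])

```text
time_s: 2.4
tcp_pos: [0.4452, -0.2868, 0.0926]
tool_rot: [-0.003, 0.181, 0.984, 0.002]
contact_force: [-0.9, 0.6, 0.1]
opening: 0.0854
```

```bash
python3 -c "
from h import *
go(.4472,-.2938,.033);print(arm.state()['tcp_pos'])"
```

```text
offset [-4.7 -6.  59.5] turn 0.0 jawyaw 69.2 q6 -1.94 t 2.4
[ 0.44523329 -0.2867731   0.09256743]
```

apply_moves([
  [0,0,0],
  [0,0,0],
  [0,0,0],
], fingers=[1,1,1], turn=[0,0,0])

```text
time_s: 2.78
tcp_pos: [0.4481, -0.2897, 0.0966]
tool_rot: [0.001, 0.181, 0.984, -0.001]
contact_force: [-0.3, -1.9, -0.2]
opening: 0.0853
```

```bash
python3 -c "
from h import *
go(.4472,-.2938,.033);print(arm.state()['tcp_pos'])"
```

```text
offset [-0.4 -4.1 63.6] turn 0.0 jawyaw 69.2 q6 -1.94 t 2.77
[ 0.44813964 -0.28968765  0.09656449]
```

apply_moves([
  [0,-2,20],
  [0,-3,40],
  [0,-3,55],
  [0,-3,61],
  [0,-3,61],
], fingers=[1,1,1,1,1], turn=[0,0,0,0,0])

```text
time_s: 3.4
tcp_pos: [0.4463, -0.2918, 0.0341]
tool_rot: [-0.0, 0.181, 0.984, 0.0]
contact_force: [-0.0, -0.0, -0.1]
opening: 0.0856
```

```bash
python3 -c "
from h import *
go(.4472,-.2938,.033);print(arm.state()['tcp_pos'])"
```

```text
offset [-1.5 -1.5  1.1] turn 0.0 jawyaw 69.2 q6 -1.95 t 3.4
[ 0.44629989 -0.29184083  0.03412707]
```

apply_moves([
  [-1.5,-1.5,1],
  [-1.5,-1.5,1],
  [-1.5,-1.5,1],
  [-1.5,-1.5,1],
  [-1.5,-1.5,1],
], fingers=[1,0.7,0.4,0.4,0.4], turn=[0,0,0,0,0], grip_force=30)

```text
time_s: 4.03
tcp_pos: [0.4478, -0.2943, 0.034]
tool_rot: [0.001, 0.181, 0.984, -0.0]
contact_force: [0.7, -0.4, 5.0]
opening: 0.0506
```

apply_moves([
  [0,0,0],
  [0,0,-10],
  [0,0,-30],
  [0,0,-50],
], fingers=[0.4,0.4,0.4,0.4], turn=[0,0,0,0])

```text
time_s: 4.53
tcp_pos: [0.4465, -0.2932, 0.0833]
tool_rot: [-0.001, 0.181, 0.984, 0.001]
contact_force: [0.2, 0.2, -0.7]
opening: 0.0504
```

```bash
python3 -c "
from h import *
go(.631,-.164,.11);print(arm.state()['tcp_pos'],arm.state()['contact_force'],arm.state()['opening'])"
```

```text
offset [-126.4  186.4  -26.8] turn 0.0 jawyaw 69.2 q6 -1.95 t 4.53
[ 0.4465178  -0.29320741  0.08328458] [ 0.19695771  0.1764579  -0.6725297 ] 0.050406921008707785
```

apply_moves([
  [0,0,-27],
  [-24,36,-27],
  [-50,73,-27],
  [-77,112,-27],
  [-103,150,-27],
], fingers=[0.4,0.4,0.4,0.4,0.4], turn=[0,0,0,0,0])

```text
time_s: 5.15
tcp_pos: [0.5974, -0.1892, 0.1099]
tool_rot: [-0.001, 0.181, 0.983, 0.0]
contact_force: [-0.2, -0.5, -0.2]
opening: 0.0505
```

apply_moves([
  [-14,22,0],
  [-21,33,0],
  [-23,36,0],
  [-23,36,0],
  [-23,36,0],
], fingers=[0.4,0.4,0.4,0.4,0.4], turn=[0,0,0,0,0])

```text
time_s: 5.78
tcp_pos: [0.6303, -0.1657, 0.1103]
tool_rot: [-0.0, 0.182, 0.983, -0.0]
contact_force: [0.6, -0.5, -0.8]
opening: 0.0505
```

```bash
python3 - <<'E'
from h import *
s=arm.state();print(s['tcp_pos'],s['opening']); 
im,d,P=cloud("scene"); cv2.imwrite("pics/s2.png",im); np.save("s2.npy",P)
c=s['tcp_pos']
print("rim",circ(pts(P,c,.04,.128,.15)),"foot",circ(pts(P,c,.035,.06,.085)))
q=P.reshape(-1,3); q=q[np.hypot(q[:,0]-c[0],q[:,1]-c[1])<.025]; print(np.nanpercentile(q[:,2],[1,5,10,90,99]))
q=q[q[:,2]>.05]; print("foot z min",q[:,2].min())
go(.631,-.164,.11)
x=im[110:250,230:400]; cv2.imwrite("pics/crop2.png",cv2.resize(x,None,fx=4,fy=4,interpolation=cv2.INTER_CUBIC))
E
```

```text
[ 0.63033996 -0.16567305  0.11025022] 0.05046968038552554
rim (array([ 0.63  , -0.1698,  0.0286]), np.float64(0.0046), 212) foot (array([ 0.6308, -0.1649,  0.0175]), np.float64(0.0031), 62)
[0.01493928 0.01768112 0.01875226 0.22272235 0.39174568]
foot z min 0.07712056089399755
offset [0.1 1.7 0.3] turn 0.0 jawyaw 69.1 q6 -1.6 t 5.83
```

View pics/crop2.png

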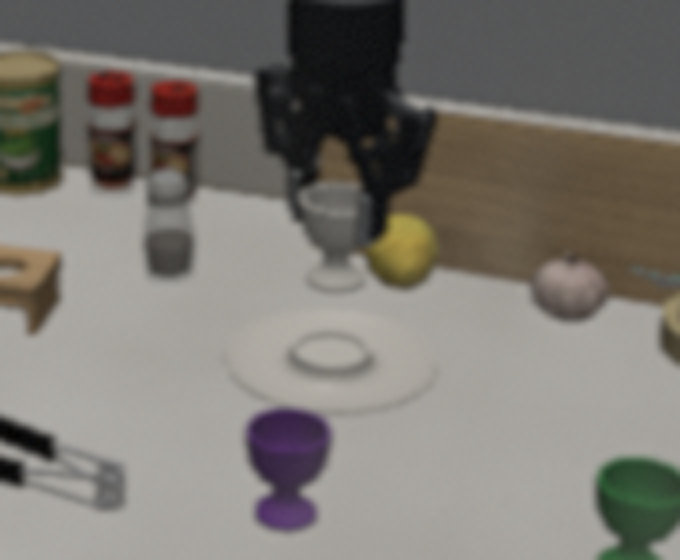

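The cup hangs upright, its foot at crop (334,280), straight above the seat at (331,355). The numbers agree to about 1 mm. I'll lower it.

apply_moves([
  [0,1,20],
  [0,1,38],
  [0,1,47],
  [0,1,53],
  [0,1,53],
], fingers=[0.4,0.4,0.4,0.4,0.4], turn=[0,0,0,0,0])

```text
time_s: 6.45
tcp_pos: [0.6312, -0.1638, 0.0566]
tool_rot: [-0.001, 0.181, 0.984, 0.0]
contact_force: [0.0, 0.6, -1.2]
opening: 0.0504
```

```bash
python3 -c "
from h import *
go(.631,-.164,.052);print(arm.state()['tcp_pos'],arm.state()['contact_force'])"
```

```text
offset [ 0.1 -0.3  4.6] turn 0.0 jawyaw 69.2 q6 -1.59 t 6.45
[ 0.63124167 -0.16376986  0.05661536] [ 0.01868456  0.60051841 -1.18350041]
```

apply_moves([
  [0,0,2],
  [0,0,4],
  [0,0,5],
  [0,0,5],
], fingers=[0.4,0.4,0.4,0.4], turn=[0,0,0,0])

```text
time_s: 6.95
tcp_pos: [0.6315, -0.1639, 0.0523]
tool_rot: [0.0, 0.181, 0.984, -0.0]
contact_force: [-0.2, -0.6, -1.5]
opening: 0.0503
```

```bash
python3 - <<'E'
from h import *
s=arm.state();print(s['tcp_pos'],s['contact_force']); 
im,d,P=cloud("scene"); cv2.imwrite("pics/s3.png",im)
x=im[150:240,260:380]; cv2.imwrite("pics/crop3.png",cv2.resize(x,None,fx=6,fy=6,interpolation=cv2.INTER_CUBIC))
E
```

```text
[ 0.63148653 -0.16391608  0.0523267 ] [-0.17867871 -0.58219788 -1.46823592]
```

View pics/crop3.png

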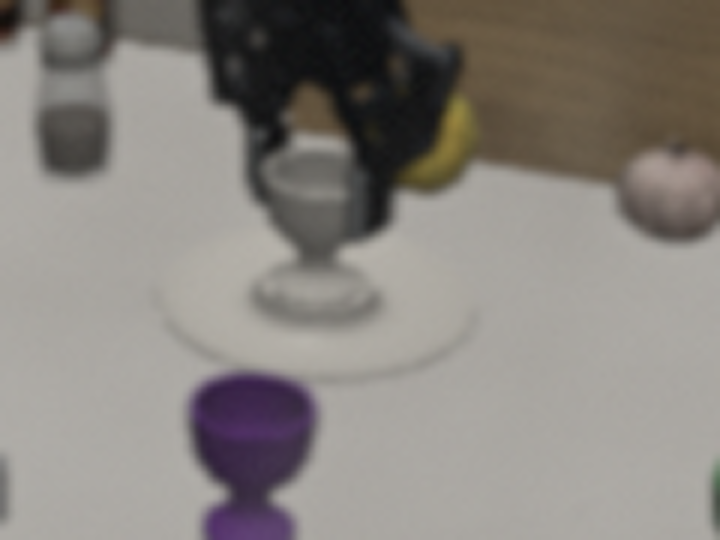

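The foot (x 268–370) lies inside the lip's ring (252–380), but there is no firm contact yet, so I'll go a little lower.

apply_moves([
  [0,0,1],
  [0,0,2],
  [0,0,2],
], fingers=[0.4,0.4,0.4], turn=[0,0,0])

```text
time_s: 7.38
tcp_pos: [0.6322, -0.1642, 0.0522]
tool_rot: [0.001, 0.181, 0.984, -0.0]
contact_force: [-2.4, 1.5, 6.9]
opening: 0.0502
```

apply_moves([
  [0,0,0],
  [0,0,0],
  [0,0,0],
  [0,0,0],
  [0,0,-10],
], fingers=[0.65,0.75,0.85,1,1], turn=[0,0,0,0,0])

```text
time_s: 8.0
tcp_pos: [0.6305, -0.1635, 0.0594]
tool_rot: [-0.001, 0.181, 0.984, 0.0]
contact_force: [0.6, 0.5, -0.1]
opening: 0.0855
```

apply_moves([
  [0,0,-20],
  [0,0,-45],
  [0,0,-75],
  [0,0,-100],
  [0,0,-100],
], fingers=[1,1,1,1,1], turn=[0,0,0,0,0])

```text
time_s: 8.62
tcp_pos: [0.6341, -0.165, 0.1653]
tool_rot: [0.004, 0.181, 0.983, -0.001]
contact_force: [0.4, -0.2, -0.1]
opening: 0.085
```

```bash
python3 - <<'E'
from h import *
s=arm.state();print(s['tcp_pos'],s['contact_force']); 
im,d,P=cloud("wrist");im2,d2,P2=cloud("scene")
cv2.imwrite("pics/w2.png",im)
for n,p in(("w",P),("s",P2)):
    c=(.631,-.164)
    print(n,"rim",circ(pts(p,c,.036,.076,.088)),"lip",circ(pts(p,c,.036,.0195,.026),.0255),"foot?",circ(pts(p,c,.024,.018,.032)))
    q=p.reshape(-1,3);q=q[np.hypot(q[:,0]-c[0],q[:,1]-c[1])<.034]; q=q[(q[:,2]<.12)]
    print("rim z",np.percentile(q[:,2],[50,95,98]))
    qq=q[q[:,2]>.077]; A=np.c_[qq[:,:2],np.ones(len(qq))]; print("tilt",np.linalg.lstsq(A,qq[:,2],rcond=None)[0][:2])
x=im2[150:240,260:380]; cv2.imwrite("pics/crop4.png",np.hstack([cv2.resize(x,(400,300),interpolation=cv2.INTER_CUBIC),cv2.resize(im,(400,300))]))
E
```

```text
[ 0.63409739 -0.16495458  0.16525278] [ 0.35082377 -0.21783854 -0.12102268]
w rim (array([ 0.632 , -0.1635,  0.0246]), np.float64(0.0009), 752) lip (array([ 0.6324, -0.164 ]), np.float64(0.0027), 203) foot? (array([ 0.6419, -0.1686,  0.0313]), np.float64(0.0023), 103)
rim z [0.04919824 0.07893396 0.07936682]
tilt [-0.00219058  0.00165561]
s rim (array([ 0.6313, -0.1642,  0.0248]), np.float64(0.0019), 76) lip (array([ 0.6377, -0.163 ]), np.float64(0.0058), 97) foot? (array([ 0.6347, -0.1627,  0.0182]), np.float64(0.0045), 93)
rim z [0.04593404 0.07950407 0.08081963]
tilt [-0.00539554 -0.00995736]
```

View pics/crop4.png

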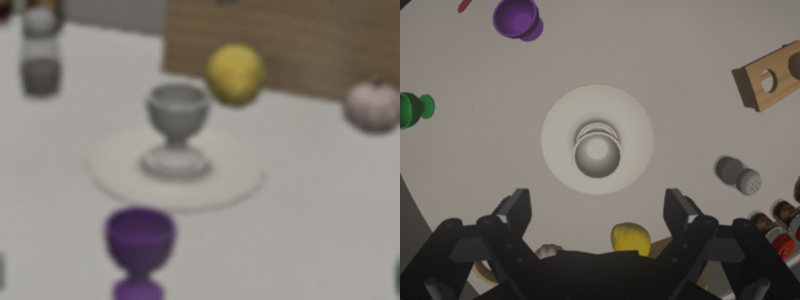

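The cup stands upright in the seat: rim z 0.0795 (expected 0.080), centred at (0.632,-0.164), tilt about 0. Now the tongs.

```bash
python3 -c "
from h import *
go(.430,-.002,.17,-8)"
```

```text
offset [246.   79.6  -9.4] turn 1.347 jawyaw 69.2 q6 -1.59 t 8.72
```

apply_moves([
  [20,7,-9],
  [65,21,-9],
  [110,36,-9],
  [155,50,-9],
  [195,64,-9],
], fingers=[1,1,1,1,1], turn=[0.17,0.34,0.52,0.7,0.87])

```text
time_s: 9.35
tcp_pos: [0.4693, -0.0335, 0.1675]
tool_rot: [-0.002, 0.581, 0.814, -0.001]
contact_force: [0.9, 0.4, 0.4]
opening: 0.0854
```

```bash
python3 -c "
from h import *
go(.430,-.002,.17,-8)"
```

```text
offset [ 42.6 -26.9  -2.3] turn 0.471 jawyaw 19.0 q6 -0.59 t 9.35
```

apply_moves([
  [15,-9,0],
  [30,-18,0],
  [40,-25,0],
  [42,-27,0],
  [42,-27,0],
], fingers=[1,1,1,1,1], turn=[0.16,0.32,0.47,0.47,0.47])

```text
time_s: 9.98
tcp_pos: [0.4323, -0.004, 0.1687]
tool_rot: [-0.0, 0.752, 0.659, -0.0]
contact_force: [0.0, -0.4, 0.1]
opening: 0.0851
```

```bash
python3 - <<'E'
from h import *
s=arm.state();print(s['tcp_pos'])
im,d,P=cloud("wrist");cv2.imwrite("pics/w3.png",im);np.save("w3.npy",P)
z=P[...,2]; m=(z>.008)&(z<.035)&(P[...,0]>.38)&(P[...,0]<.52)&(P[...,1]>-.12)&(P[...,1]<.14)
q=P[m]
print(len(q),cv2.minAreaRect(q[:,:2].astype(np.float32)))
dark=m&(im.sum(2)<150); q=P[dark]; 
n,l,st,ce=cv2.connectedComponentsWithStats(dark.astype(np.uint8))
for i in range(1,n):
    if st[i,4]>60:
        a=P[l==i]; r=cv2.minAreaRect(a[:,:2].astype(np.float32)); v=np.linalg.svd(a[:,:2]-a[:,:2].mean(0),full_matrices=0)[2][0]; print("grip",ce[i].round(),a.mean(0).round(4),r,np.degrees(np.arctan2(v[1],v[0])))
for nm,mm in(("coil",m&(P[...,1]<-.06)),("loops",m&(P[...,1]>.07))):
    a=P[mm]; print(nm,a.min(0).round(4),a.max(0).round(4),len(a))
a=P[m&(P[...,1]>.07)]; k=a[:,0]<.445; print(a[k].mean(0),a[~k].mean(0))
go(.43,-.002,.17,-8)
E
```

```text
[ 0.43231609 -0.0040339   0.16866107]
2272 ((0.43360358476638794, 0.008176051080226898), (0.21362680196762085, 0.07740572839975357), 82.33616638183594)
coil [ 0.4086 -0.0977  0.008 ] [ 0.438  -0.06    0.0274] 449
loops [0.4074 0.0702 0.008 ] [0.4859 0.119  0.0282] 361
[0.41063347 0.09303842 0.01991881] [0.47945116 0.0891345  0.02061635]
offset [ 1.9 -2.9 -1.1] turn 0.008 jawyaw -7.5 q6 -0.08 t 10.03
```

View pics/w3.png

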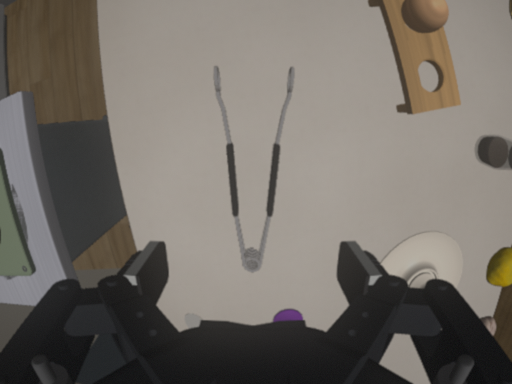

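The tongs lie lengthwise in the wrist view, the grips at (230–235,144–215) and (270–277,144–215), the coil at (251,260) and the loops at (217,78) and (291,78). The jaw line is nearly square to them.

```bash
python3 - <<'E'
from h import *
P=np.load("w3.npy"); im=cv2.imread("pics/w3.png")
z=P[...,2]
for nm,(u0,u1) in(("L",(224,240)),("R",(265,282))):
    m=np.zeros(z.shape,bool); m[140:220,u0:u1]=1
    m&=(im.sum(2)<200)&(z>.01)&(z<.04); a=P[m]
    v=np.linalg.svd(a[:,:2]-a[:,:2].mean(0),full_matrices=0)[2][0]
    e=a[:,:2]@v; print(nm,len(a),a.mean(0).round(4),"z",np.percentile(a[:,2],[5,95]).round(3),"yaw",np.degrees(np.arctan2(v[1],v[0])).round(1),"len",np.ptp(e).round(3),"mid",(a[:,:2].mean(0)+v*((e.max()+e.min())/2-e.mean())).round(4))
Q=P[:,:,:]
# rack top and egg
def sel(x0,x1,y0,y1,z0,z1): 
    q=P.reshape(-1,3); return q[(q[:,0]>x0)&(q[:,0]<x1)&(q[:,1]>y0)&(q[:,1]<y1)&(q[:,2]>z0)&(q[:,2]<z1)]
a=sel(.55,.72,0,.25,.037,.047); print("rack",len(a),cv2.minAreaRect(a[:,:2].astype(np.float32)))
a=sel(.55,.72,.08,.25,.052,.1); print("egg",len(a),a.mean(0),a.min(0),a.max(0))
E
```

```text
L 341 [0.4121 0.0066 0.0223] z [0.021 0.024] yaw -93.5 len 0.071 mid [0.412  0.0049]
R 321 [0.4518 0.0006 0.022 ] z [0.02  0.024] yaw -102.9 len 0.072 mid [ 0.4515 -0.0008]
rack 4140 ((0.6361442804336548, 0.07824702560901642), (0.09128137677907944, 0.21527422964572906), 28.18472671508789)
egg 1246 [0.6083485  0.14777052 0.07331474] [0.59431332 0.13384956 0.05204861] [0.63288429 0.16761121 0.08786257]
```

```bash
python3 -c "
from h import *
go(.432,.0045,.012,-8.2)"
```

```text
offset [  8.6  -1.7 156.9] turn 0.012 jawyaw -7.5 q6 -0.08 t 10.03
```

apply_moves([
  [4,-1,30],
  [8,-2,65],
  [8,-2,95],
  [8,-2,112],
  [8,-2,112],
], fingers=[1,1,1,1,1], turn=[0.01,0.01,0.01,0.01,0.01])

```text
time_s: 10.65
tcp_pos: [0.4306, 0.0041, 0.0558]
tool_rot: [-0.002, 0.756, 0.655, -0.001]
contact_force: [-0.5, -0.0, 0.4]
opening: 0.0854
```

```bash
python3 -c "
from h import *
go(.432,.0045,.012,-8.2)"
```

```text
offset [ 0.6  1.5 43.8] turn 0.001 jawyaw -8.2 q6 -0.05 t 10.65
```

apply_moves([
  [0.5,1,20],
  [0.5,1,38],
  [0.5,1,44],
  [0.5,1,44],
  [0.5,1,44],
], fingers=[1,1,0.68,0.68,0.68], turn=[0,0,0,0,0], grip_force=30)

```text
time_s: 11.28
tcp_pos: [0.4338, 0.0043, 0.0142]
tool_rot: [0.001, 0.756, 0.655, 0.001]
contact_force: [-0.2, 0.5, -0.2]
opening: 0.058
```

apply_moves([
  [0,0,4],
  [0,0,8],
  [0,0,11],
  [0,0,11],
], fingers=[0.68,0.68,0.68,0.68], turn=[0,0,0,0])

```text
time_s: 11.78
tcp_pos: [0.4324, 0.0046, 0.0019]
tool_rot: [-0.0, 0.756, 0.655, -0.0]
contact_force: [0.3, -0.8, -0.6]
opening: 0.0581
```

apply_moves([
  [0,0,2],
  [0,0,4],
  [0,0,4],
], fingers=[0.68,0.68,0.68], turn=[0,0,0])

```text
time_s: 12.15
tcp_pos: [0.4327, 0.0045, -0.0019]
tool_rot: [-0.0, 0.756, 0.655, -0.0]
contact_force: [-0.2, -0.1, -0.1]
opening: 0.0583
```

apply_moves([
  [0,0,0],
  [0,0,0],
  [0,0,0],
  [0,0,0],
  [0,0,0],
], fingers=[0.6,0.56,0.53,0.51,0.51], turn=[0,0,0,0,0])

```text
time_s: 12.78
tcp_pos: [0.4334, 0.0048, -0.0008]
tool_rot: [0.0, 0.756, 0.655, 0.001]
contact_force: [-0.9, 2.1, 8.0]
opening: 0.0436
```

apply_moves([
  [0,0,-2],
  [0,0,-8],
  [0,0,-20],
  [0,0,-40],
  [0,0,-60],
], fingers=[0.5,0.5,0.5,0.5,0.5], turn=[0,0,0,0,0])

```text
time_s: 13.4
tcp_pos: [0.4328, 0.0045, 0.0594]
tool_rot: [0.0, 0.756, 0.655, 0.0]
contact_force: [0.0, 0.3, 0.2]
opening: 0.0428
```

```bash
python3 - <<'E'
from h import *
s=arm.state();print(s['tcp_pos'],s['opening'],s['contact_force'],s['torque'])
im,d,P=cloud("wrist");im2,d2,P2=cloud("scene");np.save("w4.npy",P);np.save("s4.npy",P2)
cv2.imwrite("pics/c5.png",np.hstack([cv2.resize(im2[180:270,170:290],(400,300),interpolation=cv2.INTER_CUBIC),cv2.resize(im,(400,300))]))
E
```

```text
[0.43280424 0.00446917 0.05937039] 0.04284996102457716 [0.00463637 0.31960142 0.16517069] [-0.03599388  0.02127974 -0.01356158]
```

View pics/c5.png

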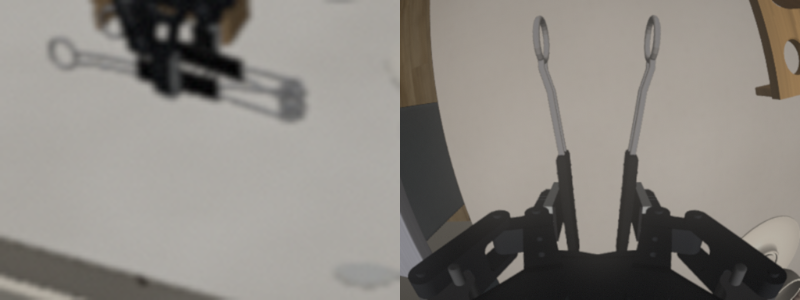

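The tongs are held and level. The wrist inset shows the loops at (540,38) and (652,38), open about evenly. I'll measure the tips in the tool frame, then the egg and rack.

```bash
python3 - <<'E'
from h import *
s=arm.state(); Rt=rot(s["tool_rot"]); t=s["tcp_pos"]
for nm in("w4","s4"):
    P=np.load(nm+".npy"); q=P.reshape(-1,3); q=q[np.isfinite(q[:,0])]
    L=(q-t)@Rt*1000   # tool frame mm
    k=(abs(L[:,1])<50)&(L[:,2]>-60)&(L[:,2]<25)
    L=L[k]
    for a,b in((-110,-80),(40,60),(60,80),(85,120)):
        for sg in(-1,1):
            m=(L[:,0]>a)&(L[:,0]<b)&(sg*L[:,1]>0); A=L[m]
            if len(A)>3: print(nm,(a,b),sg,len(A),"mean",A.mean(0).round(1),"min",A.min(0).round(1),"max",A.max(0).round(1))
# egg / rack from s4 and earlier
for nm in("w3","scene0","s4"):
    P=np.load(nm+".npy")
    for z0,z1 in((.056,.064),(.064,.072),(.075,.082)):
        print(nm,"egg z",z0,circ(pts(P,(.61,.155),.035,z0,z1)))
P=np.load("scene0.npy");q=P.reshape(-1,3);a=q[(q[:,0]>.56)&(q[:,0]<.70)&(q[:,1]>.03)&(q[:,1]<.21)&(q[:,2]>.039)&(q[:,2]<.046)]
a2=a[np.hypot(a[:,0]-.61,a[:,1]-.153)>.0]; print(cv2.minAreaRect(a2[:,:2].astype(np.float32)))
P=np.load("w3.npy");q=P.reshape(-1,3);a=q[(q[:,0]>.56)&(q[:,0]<.70)&(q[:,1]>.03)&(q[:,1]<.21)&(q[:,2]>.037)&(q[:,2]<.047)]
print("w3",cv2.minAreaRect(a[:,:2].astype(np.float32)))
go(.5,.1,.12)
E
```

```text
w4 (40, 60) -1 534 mean [ 50.1 -25.7 -14.9] min [ 40.  -29.5 -18.9] max [ 60.  -22.9  -6.9]
w4 (40, 60) 1 531 mean [ 49.9  17.9 -14.7] min [ 40.   15.2 -18.7] max [60.  21.5 -6.2]
w4 (60, 80) -1 548 mean [ 70.  -29.4 -15.1] min [ 60.1 -34.7 -19.3] max [ 80.  -25.8  -6.8]
w4 (60, 80) 1 551 mean [ 70.   21.6 -14.7] min [ 60.   18.2 -18.7] max [80.  26.5 -6.7]
w4 (85, 120) -1 899 mean [ 97.8 -34.  -15. ] min [ 85.  -36.9 -27.5] max [111.6 -31.7   1.5]
w4 (85, 120) 1 905 mean [ 97.9  26.  -14.5] min [ 85.   23.7 -27.1] max [111.6  28.7   2. ]
s4 (-110, -80) -1 81 mean [-97.   -7.3 -17. ] min [-106.7  -14.8  -29.6] max [-80.1  -0.5  -3.2]
s4 (-110, -80) 1 23 mean [-93.    4.9 -25.5] min [-104.3    0.9  -31. ] max [-82.3  10.4 -13.4]
s4 (40, 60) -1 19 mean [ 49.8 -24.  -16.7] min [ 40.  -28.1 -22.7] max [ 59.6 -20.  -11.3]
s4 (60, 80) -1 19 mean [ 70.1 -28.1 -16.7] min [ 61.5 -32.5 -21.6] max [ 79.9 -23.5 -11.6]
s4 (85, 120) -1 32 mean [ 98.4 -32.5 -16.6] min [ 85.4 -35.4 -30.2] max [111.7 -29.3  -4.2]
s4 (85, 120) 1 20 mean [103.1  28.7 -14.3] min [ 90.8  25.7 -29. ] max [111.1  32.7  -0.
[... 254 characters left out ...]
6203, 0.1573, 0.0225]), np.float64(0.0025), 33)
scene0 egg z 0.064 (array([0.6181, 0.1562, 0.0208]), np.float64(0.0026), 39)
scene0 egg z 0.075 (array([0.6173, 0.1552, 0.0153]), np.float64(0.0026), 36)
s4 egg z 0.056 (array([0.6365, 0.1533, 0.039 ]), np.float64(0.0015), 16)
s4 egg z 0.064 (array([0.6207, 0.1565, 0.0231]), np.float64(0.0015), 19)
s4 egg z 0.075 (array([0.6031, 0.1577, 0.0067]), np.float64(0.0037), 18)
((0.6216340065002441, 0.12341970205307007), (0.07175945490598679, 0.13526377081871033), 7.802372932434082)
w3 ((0.6227914690971375, 0.1167679876089096), (0.06841587275266647, 0.11899487674236298), 7.845737457275391)
offset [104.2  50.8 -58.8] turn 0.0 jawyaw -8.2 q6 -0.05 t 13.5
```

```bash
python3 -c "
from h import *
go(.5208,.1359,.14,-80)"
```

```text
offset [142.7  66.4 -78.8] turn 1.253 jawyaw -8.2 q6 -0.05 t 13.5
```

apply_moves([
  [0,0,-25],
  [0,0,-55],
  [5,3,-79],
  [20,9,-80],
  [35,16,-80],
], fingers=[0.5,0.5,0.5,0.5,0.5], turn=[0,0.05,0.15,0.25,0.37])

```text
time_s: 14.12
tcp_pos: [0.4538, 0.0371, 0.1383]
tool_rot: [0.0, 0.864, 0.503, 0.0]
contact_force: [-1.1, 0.2, -1.2]
opening: 0.0426
```

```bash
python3 -c "
from h import *
go(.5208,.1359,.14,-80)
s=arm.state();print(s['opening'],s['tcp_pos'])"
```

```text
offset [119.    9.4  -1.7] turn 0.879 jawyaw -29.6 q6 0.41 t 14.12
0.042640126674918254 [0.45375301 0.03711933 0.13832272]
```

apply_moves([
  [14,1,-2],
  [30,2,-2],
  [50,4,-2],
  [70,6,-2],
  [90,7,-2],
], fingers=[0.5,0.5,0.5,0.5,0.5], turn=[0.12,0.24,0.36,0.48,0.6])

```text
time_s: 14.75
tcp_pos: [0.5037, 0.1123, 0.1395]
tool_rot: [-0.0, 0.974, 0.225, -0.001]
contact_force: [0.4, 0.0, -1.1]
opening: 0.0428
```

```bash
python3 -c "
from h import *
go(.5208,.1359,.14,-80)
s=arm.state();print(s['opening'],s['tcp_pos'])"
```

```text
offset [ 25.7 -13.7  -0.5] turn 0.279 jawyaw -64.0 q6 1.17 t 14.75
0.04275316353545106 [0.50373512 0.11228878 0.13949764]
```

apply_moves([
  [10,-5,0],
  [20,-11,0],
  [26,-14,0],
  [26,-14,0],
  [26,-14,0],
], fingers=[0.5,0.5,0.5,0.5,0.5], turn=[0.11,0.21,0.28,0.28,0.28])

```text
time_s: 15.38
tcp_pos: [0.5205, 0.1357, 0.1397]
tool_rot: [0.0, 0.996, 0.089, -0.001]
contact_force: [0.9, -0.1, -0.1]
opening: 0.0424
```

```bash
cat > tip.py <<'E'
from h import *
s=arm.state(); Rt=rot(s["tool_rot"]); t=s["tcp_pos"]; print(t,s['opening'])
im,d,P=cloud("wrist"); cv2.imwrite("pics/wt.png",im)
q=P.reshape(-1,3); q=q[np.isfinite(q[:,0])]; L=(q-t)@Rt*1000
for sg in(-1,1):
    m=(L[:,0]>85)&(L[:,0]<120)&(sg*L[:,1]>18)&(abs(L[:,1])<42)&(L[:,2]>-40)&(L[:,2]<8)
    A=L[m]; print("loop",sg,len(A),A.mean(0).round(1),A.min(0).round(1),A.max(0).round(1))
for z0,z1 in((.050,.058),(.057,.064),(.064,.072),(.072,.08)):
    c,e,n=circ(pts(P,(.617,.156),.035,z0,z1)); print("egg",z0,c,e,n,"tool",((np.array([c[0],c[1],.06])-t)@Rt*1000).round(1))
E
python3 tip.py
```

```text
[0.52051973 0.13565792 0.13974057] 0.042413870315598824
loop -1 847 [ 97.  -31.3 -16.1] [ 85.  -33.9 -29.2] [ 1.102e+02 -2.890e+01  1.000e-01]
loop 1 855 [ 97.   28.7 -16. ] [ 85.   26.6 -28.5] [110.5  31.5   0.4]
egg 0.05 [-12.4541   1.0534  13.0806] 0.0001 3 tool [-12604.7  -3209.6     94. ]
egg 0.057 [0.6175 0.1562 0.0216] 0.0003 96 tool [99.2 -3.  79.6]
egg 0.064 [0.6173 0.1561 0.0202] 0.0005 265 tool [99.  -2.9 79.6]
egg 0.072 [0.6173 0.1562 0.0168] 0.0017 1072 tool [99.  -3.  79.6]
```

apply_moves([
  [1,-1,10],
  [2,-1.7,25],
  [2,-1.7,38],
  [2,-1.7,44],
  [2,-1.7,44],
], fingers=[0.5,0.5,0.5,0.5,0.5], turn=[0,0,0,0,0])

```text
time_s: 16.05
tcp_pos: [0.5221, 0.1378, 0.0953]
tool_rot: [0.0, 0.996, 0.089, -0.001]
contact_force: [0.1, -0.0, 0.9]
opening: 0.0431
```

```bash
python3 tip.py
```

```text
[0.52208107 0.13782779 0.09532394] 0.04311574888275206
loop -1 847 [ 96.9 -31.3 -16.1] [ 85.  -33.9 -28.6] [110. -29.   0.]
loop 1 855 [ 97.   28.7 -16. ] [ 85.   26.6 -29. ] [110.3  31.2   0.3]
egg 0.05 [0.6129 0.1588 0.0196] 0.0 1 tool [93.2 -4.6 35.2]
egg 0.057 [0.6175 0.1561 0.0216] 0.0003 128 tool [97.2 -1.1 35.1]
egg 0.064 [0.6173 0.1561 0.0203] 0.0005 367 tool [97.  -1.1 35.1]
egg 0.072 [0.6173 0.1561 0.0168] 0.0017 1709 tool [97.  -1.1 35.1]
```

View pics/wt.png

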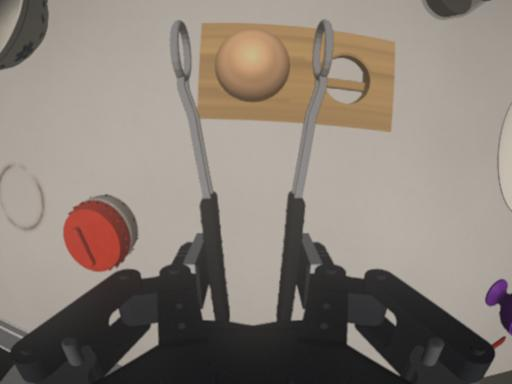

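The egg (253,65) is centred between the loops (181,50) and (323,50), and the timer at (100,235) is clear. I'll descend.

apply_moves([
  [0,0,12],
  [0,0,25],
  [0,0,37],
  [0,0,44],
  [0,0,44],
], fingers=[0.5,0.5,0.5,0.5,0.5], turn=[0,0,0,0,0])

```text
time_s: 16.73
tcp_pos: [0.522, 0.1379, 0.0513]
tool_rot: [0.0, 0.996, 0.089, -0.001]
contact_force: [-0.4, 0.0, -0.6]
opening: 0.0428
```

```bash
python3 tip.py; python3 -c "
from plant import arm
s=arm.state();print(s['contact_force'])"
```

```text
[0.52197262 0.13787511 0.05130511] 0.04281540417271034
loop -1 1090 [ 96.5 -28.6 -17.1] [ 85.  -34.1 -28.6] [110.2 -18.    0.4]
loop 1 924 [ 96.8  28.  -16.1] [ 85.1  18.  -29.3] [110.6  31.7  -0.2]
egg 0.05 [0.6194 0.1567 0.0306] 0.0013 578 tool [99.2 -1.3 -8.9]
egg 0.057 [0.6262 0.1578 0.0311] 0.0042 597 tool [106.1  -1.2  -8.9]
egg 0.064 [0.6275 0.1577 0.0305] 0.006 1121 tool [107.4  -0.9  -8.9]
egg 0.072 [0.6176 0.1561 0.0176] 0.0061 3780 tool [97.3 -1.  -8.9]
[ 0.91409022 -0.64223997 -0.32396102]
```

Now 4 mm lower, then squeeze with 32 N.

apply_moves([
  [0,0,2],
  [0,0,4.5],
  [0,0,4.5],
  [0,0,4.5],
  [0,0,4.5],
], fingers=[0.5,0.5,0.5,0.47,0.44], turn=[0,0,0,0,0], grip_force=32)

```text
time_s: 17.4
tcp_pos: [0.5228, 0.138, 0.0479]
tool_rot: [0.0, 0.996, 0.089, 0.0]
contact_force: [-0.2, -0.1, -0.9]
opening: 0.0379
```

apply_moves([
  [0,0,0],
  [0,0,0],
  [0,0,0],
  [0,0,0],
  [0,0,0],
], fingers=[0.41,0.38,0.34,0.28,0.28], turn=[0,0,0,0,0], grip_force=32)

```text
time_s: 18.02
tcp_pos: [0.5228, 0.1379, 0.0479]
tool_rot: [0.0, 0.996, 0.089, 0.0]
contact_force: [-0.3, -0.2, 0.5]
opening: 0.0327
```

```bash
python3 -c "
from plant import arm
s=arm.state();print(s['tcp_pos'],s['contact_force'],s['opening'])"
```

```text
[0.52278823 0.13791477 0.04785026] [-0.27500521 -0.21900623  0.54378077] 0.03271023969043168
```

apply_moves([
  [0,0,0],
  [0,0,-3],
  [0,0,-8],
  [0,0,-15],
  [0,0,-25],
], fingers=[0.2,0.2,0.2,0.2,0.2], turn=[0,0,0,0,0], grip_force=33)

```text
time_s: 18.65
tcp_pos: [0.5225, 0.138, 0.0732]
tool_rot: [-0.0, 0.996, 0.089, -0.0]
contact_force: [-0.1, 0.8, -1.5]
opening: 0.0324
```

apply_moves([
  [0,0,-15],
  [0,0,-30],
  [0,0,-50],
  [0,0,-65],
  [0,0,-70],
], fingers=[0.2,0.2,0.2,0.2,0.2], turn=[0,0,0,0,0])

```text
time_s: 19.27
tcp_pos: [0.5237, 0.138, 0.1446]
tool_rot: [-0.0, 0.996, 0.089, 0.001]
contact_force: [1.2, 0.1, -1.3]
opening: 0.0325
```

```bash
cat > eg.py <<'E'
from h import *
s=arm.state(); Rt=rot(s["tool_rot"]); t=s["tcp_pos"]; print(t,s['opening'],s['contact_force'])
im,d,P=cloud("wrist"); cv2.imwrite("pics/we.png",im)
q=P.reshape(-1,3); q=q[np.isfinite(q[:,0])]; L=(q-t)@Rt*1000
m=(np.hypot(L[:,0]-97,L[:,1]+1)<19)&(L[:,2]>-60)&(L[:,2]<10); A=L[m]
f=lambda p:np.sqrt(((A[:,0]-p[0])**2+(A[:,1]-p[1])**2)/22**2+(A[:,2]-p[2])**2/28**2)-1
r=least_squares(f,[97,-1,-14],loss="soft_l1",f_scale=.05); print("egg tool",r.x.round(1),len(A),"world",(t+Rt@r.x/1000).round(4))
E
python3 eg.py; python3 -c "
from h import *
im,d=arm.read_camera('scene')
a=cv2.imread('pics/we.png'); cv2.imwrite('pics/c6.png',np.hstack([cv2.resize(a,(400,300)),cv2.resize(im[120:240,170:330],(400,300),interpolation=cv2.INTER_CUBIC)]))"
```

```text
[0.52367505 0.13802993 0.14456636] 0.032483416736641804 [ 1.19109402  0.06832993 -1.31885678]
egg tool [ 96.6  -1.3 -10.5] 6758 world [0.6185 0.1563 0.1553]
```

View pics/c6.png

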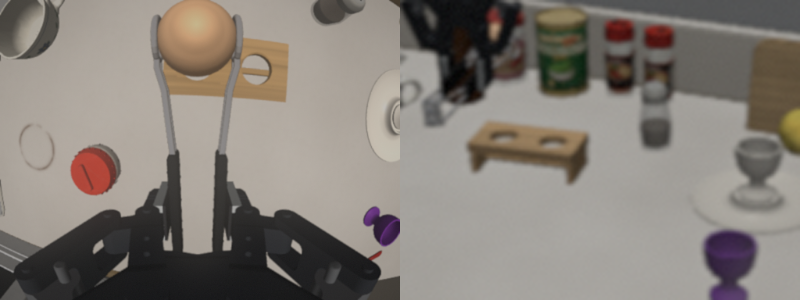

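The egg is in the tongs (197,37 in the left half), clear of the rack, which is in place with both holes empty. Now to the cup.

```bash
python3 -c "
from h import *
go(.5371,-.1821,.137,-80)"
```

```text
offset [-42.8 317.5   6.5] turn 0.003 jawyaw -79.8 q6 1.49 t 19.38
```

apply_moves([
  [-1,10,0],
  [-4,30,0],
  [-9,62,0],
  [-14,98,0],
  [-19,134,0],
], fingers=[0.2,0.2,0.2,0.2,0.2], turn=[0,0,0,0,0])

```text
time_s: 20.0
tcp_pos: [0.5269, 0.0011, 0.1417]
tool_rot: [-0.0, 0.996, 0.089, -0.001]
contact_force: [0.0, -0.4, -1.0]
opening: 0.0326
```

apply_moves([
  [-5,36,0],
  [-10,72,0],
  [-15,108,0],
  [-19,138,1],
  [-22,160,2],
], fingers=[0.2,0.2,0.2,0.2,0.2], turn=[0,0,0,0,0])

```text
time_s: 20.62
tcp_pos: [0.5335, -0.1603, 0.1398]
tool_rot: [-0.0, 0.996, 0.088, -0.001]
contact_force: [0.1, -0.1, -1.6]
opening: 0.033
```

```bash
python3 eg.py; python3 -c "
from h import *
go(.5371,-.1821,.137,-80)"
```

```text
[ 0.53353037 -0.16033034  0.13980455] 0.032968737890691754 [ 0.08186171 -0.07059807 -1.6401692 ]
egg tool [ 96.6  -1.2 -10.4] 6769 world [ 0.6284 -0.1422  0.1501]
offset [-0.2 19.5  3. ] turn 0.001 jawyaw -80.0 q6 0.95 t 20.68
```

apply_moves([
  [0,10,1],
  [0,17,2],
  [0,20,3],
  [0,20,3],
  [0,20,3],
], fingers=[0.2,0.2,0.2,0.2,0.2], turn=[0,0,0,0,0])

```text
time_s: 21.3
tcp_pos: [0.5379, -0.1778, 0.1378]
tool_rot: [-0.0, 0.996, 0.089, -0.0]
contact_force: [-0.6, 0.1, -1.0]
opening: 0.032
```

apply_moves([
  [0,0,0],
  [0,0,0],
  [0,0,0],
  [0,0,0],
  [0,0,0],
], fingers=[0.2,0.2,0.2,0.2,0.2], turn=[0,0,0,0,0])

```text
time_s: 21.92
tcp_pos: [0.5379, -0.1784, 0.1378]
tool_rot: [-0.0, 0.996, 0.089, -0.0]
contact_force: [0.7, 0.3, -0.9]
opening: 0.0323
```

```bash
python3 eg.py; python3 - <<'E'
from h import *
im,d,P=cloud("scene"); s=arm.state(); print(s["tcp_pos"],s["joint_velocities"].round(3))
print("cup rim",circ(pts(P,(.632,-.164),.036,.074,.085)))
cv2.imwrite("pics/c7.png",cv2.resize(im[90:240,230:400],None,fx=4,fy=4,interpolation=cv2.INTER_CUBIC)[:600])
E
```

```text
[ 0.5378797  -0.17838674  0.13777823] 0.032348700275207976 [ 0.7153589   0.25108264 -0.91206166]
egg tool [ 96.6  -1.3 -10.4] 6762 world [ 0.6327 -0.1601  0.1482]
[ 0.53789326 -0.17838176  0.13778449] [-0.001  0.001 -0.002 -0.002  0.    -0.001]
cup rim (array([ 0.6319, -0.1645,  0.0248]), np.float64(0.0018), 76)
```

View pics/c7.png

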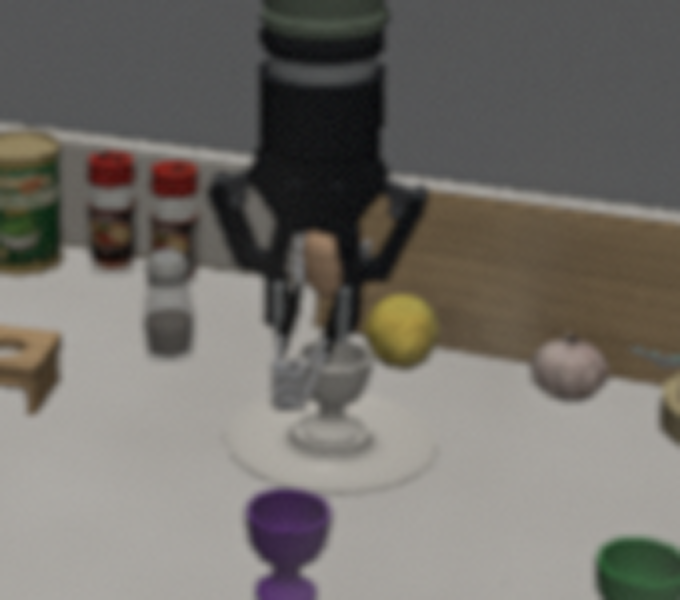

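The egg is at (0.6327,-0.1601), about 4.5 mm from the cup's axis (0.6319,-0.1645) and 0.130 m above its foot. The arm is still and the cup is upright in its seat, so I'll hand in.

```bash
python3 -c "
from plant import arm
print(arm.hand_in())"
```

```text
the job is handed in; nothing more can be done
None
```

I put the white egg cup on the plate's seat and let go of it. Then I took the egg tongs, closed them on the egg at 33 N and lifted it out of the rack. I handed the job in with the egg held still over the cup, at about 22 s of the 61 s allowed.

**Last checks:**
- **Egg:** it is about 4.5 mm from the cup's axis (20 mm allowed) and 130 mm above its foot (93 to 170 mm allowed). The grip opening was 32 mm, and joint speeds were about zero.
- **Cup:** just after release it stood upright with the rim at 79.5 mm, against 80 mm expected. The last check put its centre within about 1 mm of the measured seat.
- **Other things:** the rack looked in place after the lift, and I saw nothing else moved. I did not measure the plate, rack or bystanders again at the end.

**Disagreements:** the two cameras differed by about 1 to 2 mm on the loops' sideways position. I centred the tongs on the egg by the wrist camera alone. No check failed.

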